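# Cap the open jar on the spice carousel, turn it to the front and hold it there

## Task

Put the red lid, rim down, on the open red-banded jam jar of the spice carousel so that it sits fully home, and let go of it. Then turn the carousel (its wooden centre handle is the easy grip) until that jar stands in line with the red pointer on the carousel's foot, the lid still on and untouched, and finish while the gripper still has firm hold of the carousel, keeping it from turning. Leave the other things on the sill where they are.

Things in the scene. Friction and masses are not known exactly. Their poses are not given: they have to be found in the camera images.
- carousel: fixed foot of the spice carousel, a white disc 210 mm across and 14 mm high; origin under its centre, on the turning axis; its own -x points to the front, along the pointer tab; z up
- pointer (a point): red mark on the tab that sticks out of the foot towards the front, 130 mm from the turning axis, 14 mm above the sill; the turntable overhangs the foot to 112 mm from the axis
- turntable: wooden turntable 224 mm wide, top 27 mm above the sill, turns without stops about the vertical through its origin (the carousel's), friction 0.12 N m, stays where left. Five jars are fixed in it, centres 78 mm from the axis, 72 deg apart: the open jam jar on its own -x side, four closed spice jars 44 mm wide, tops 87 mm above the sill. With the open jar at the front its axes agree with the carousel's
- handle (a point): centre of the dark wooden handle block on the turntable's axis, 161 mm above the sill; the block is 52 mm long (turntable x, towards and away from the open jar), 18 mm thick (turntable y, the way to grip it) and 42 mm high, on a 16 mm post; axes are the turntable's
- jar_mouth (a point): centre of the open mouth's rim of the clear glass jam jar with the red band, 117 mm above the sill; the jar is 90 mm high, its body 57 mm wide, its straight neck 49 mm wide and 20 mm high; fixed in the turntable, axes are the turntable's
- lid_center (a point): centre (half-way up) of the loose red jar lid: outside 58 mm wide, 16 mm high, top 3 mm thick, inside 53 mm wide and 13 mm deep, 25 g; its own z points out of the closed top, away from the rim. Fully home its centre is 5 mm below the mouth's rim (drops on, no thread). Starts rim down on the soap dish's slope
- lid: the same red lid; origin at the centre of its rim plane, 8 mm below lid_center along its own z
- soap_dish: fixed stainless soap dish: a plate 42 mm wide sloping 22 degrees (0.38 rad) that rises to the dish's own +x, with an 8 mm high ledge at its lower end; the lid overhangs the plate by 8 mm on either side (dish y). Foot plate 90 x 80 x 4 mm; origin under its centre; the slope's surface lies 55 mm above the sill at the origin
- funnel: orange plastic funnel, mouth down, 90 mm wide and 95 mm high; origin under its centre; leave alone
- scraper: flat green hard silicone pot scraper, 110 x 75 x 12 mm; origin under its centre; leave alone
- mug: blue mug, 80 mm wide, 90 mm high; origin under its centre; leave alone
- mill: dark wooden pepper mill, 52 mm wide, 150 mm high; origin under its centre; leave alone
- soap_bottle: green washing-up bottle, 60 mm wide, 170 mm high; origin under its centre; leave alone
- dish_brush: dish brush lying along its own x; leave alone

How it is judged (in metres and radians):
On the way, in this order (a step that is already met when the one before it is completed fails the run):
1. the lid sits fully home on the open jar, rim down, let go (horizontal distance between lid_center and jar_mouth below 0.005 m and angle between lid_center's own z axis and vertical below 0.1 rad and z of lid_center in the frame of jar_mouth between -0.009 and -0.002 m and contact force between lid and the fingers below 0.1 N), for 0.3 s.
2. the capped jar is turned in line with the pointer, the turntable held still by the gripper (horizontal distance between lid_center and jar_mouth below 0.005 m and angle between lid_center's own z axis and vertical below 0.1 rad and z of lid_center in the frame of jar_mouth between -0.009 and -0.002 m and x of jar_mouth in the frame of carousel below -0.05 m and y of jar_mouth in the frame of carousel between -0.01 and 0.01 m and contact force between turntable and the fingers above 2 N and angular speed of turntable below 0.1 rad/s), for 0.2 s.
At the end, for the whole second after the job is handed in: Lid rim down on the open jar: within 5 mm of its axis, 0.1 rad of level, centre 2 to 9 mm below the mouth rim, not touched by the fingers; jar within 10 mm sideways of the line from axis to pointer, on its side; fingers press on the turntable with over 2 N and it turns under 0.1 rad/s (all of step 2 and contact force between lid and the fingers below 0.1 N); the arm keeps its last pose, push and grip.
It fails at once if a bystander (funnel, scraper, mug, mill, bottle, brush) is moved by more than 40 mm (distance of any of funnel, scraper, mug, mill, soap_bottle, dish_brush from where it was at the start of the episode above 0.04 m).
It also fails if it takes over 61 s, if anything falls off the work surface, if the arm or the gripper's body presses on something with over 40 N, if the wrist force passes 120 N, or if a joint passes its speed limit or range.

## Robot

A 7-joint arm with a two-finger parallel gripper is mounted at the origin on the work surface. World frame = base frame: x ahead of the robot, y to its left, z up, the work surface at z = 0. Lengths are in m, angles in degrees, forces in N, time in s.
With the tool pointing down it reaches from about 0.4 to 0.875 m from the base axis. Payload 4.4 kg.
Tool frame: the origin (TCP) lies on the mounting face of the last link; the fingertips stand 173 mm ahead of it and the grasp point (between the pads) lies 155 mm ahead of it; z points along the fingers, y is the line along which they close (so a half turn about z gives the same grasp; the last joint's range is limited). The gripper opens to 85 mm and grips with 20 to 120 N. Pads are 22 mm wide; open, the fingers measure 114 mm over their backs; the gripper's body (76 mm by 85 mm) begins 54 mm behind the grasp point. The pads swing forward as they close: fully open they stand 13 mm farther back than shut.
Start: joints at [-77.624, 36.005, 2.206, 86.941, -1.547, 57.084, -1.146], TCP at [0.181, 0.624, 0.405] pointing down, gripper open.
Joint ranges: [-175.42, 175.42], [-21.48, 121.26], [-71.46, 75.88], [10.55, 141.38], [-63.04, 243.04], [13.31, 113.54], [-168.57, 168.57]. Speed limits (degrees/s): [147.25, 147.25, 180, 180, 180, 180, 180].

## Interface

Orientations are given as a 3x3 rotation matrix whose columns are the frame's x, y, z axes.
In Python, from station import ctrl gives the robot as it stands.
- The arm moves only by the shell command python3 -m pendant 'ROWS' [FORCE]. ROWS is JSON, a list of rows, each a list of 3 entries, a list of its own where there are three numbers: the shift along the world's x, y, z scaled (see below), then the turn, a rotation vector about the world's x, y, z scaled (see below), then the closure, from 0 (fully open) to 1 (shut). A call has 1 to 8 rows; each row is the pose to reach, as a shift and turn from the pose commanded when the call began; what a row does not reach only later rows make up. The controller multiplies each number of a shift by 30 cm and each number of a turn by 45 degrees. A row lasts 1/8 s, in which the tool goes at most 62.5 mm and 10.7 degrees, less where a joint would pass 70% of its speed; a pose out of reach is approached as far as the arm can. A call with a number of a shift or a turn outside -1 to 1 is refused whole. A call with a gripper value outside its range is refused whole. The fingers move at their own pace and stop on an object; FORCE is the grip in N (left out, the last holds). Time passes only in rows, so rows that repeat a pose let the fingers close. It gives the time, the measured TCP pose, the force, the opening and the grip force at its end, in the units of the state.
- ctrl.sense(): the state, without advancing time (a new reading comes with each control period).
- ctrl.get_image(name): name is "scene" or "top"; returns a dict with "pixels" (400x640x3 uint8, red, green, blue), "mtx" (3x3 intrinsics, pixels), "k1" (the pictures are not rectified: a ray, as slopes to the right and down, at radius r is drawn at 1 + k1 r^2 times it, then the intrinsics apply), "eye" and "orientation" of the camera in the world. Camera axes: x right, y up, looking along -z (the intrinsics and any distortion apply to the point x, -y, -z); pixel columns grow to the right and rows downward; lengths in m; the calibration is good to about 2 mm. A picture is of the moment at which its call begins. There is no depth.
- ctrl.sign_off(): hands the job in; it is judged then, once.
The state is a dict: "time": time; "qpos": joint angles; "dq": joint speeds; "effort": joint torques, N m; "tcp_pos": TCP position; "eef_rot": TCP orientation; "ft_force": force on the tool from outside, world axes, zero at the start; "ft_torque": the same for the moment, N m; "grip_width": finger opening in m; "grip_force": force on a finger pad.
Only numpy, scipy, OpenCV 4.12 (cv2) and the standard library are available. Lean on these libraries where they do the work, as an engineer would, in place of code of your own. Each camera call takes 0.05 s, during which the arm holds its last target. There are 200 camera calls.

## Working session

There is one attempt and no reset: what is moved stays moved. The work goes in short steps, Python scripts to look and compute and a shell command to move; the robot and the scene stay as the last step left them, time stands still between calls to the robot, and variables do not carry over. Pictures are saved under pics/ and viewed, at most 10 in all, crops included, and the job is handed in when it is done.

```bash
mkdir -p pics; ls
python3 - <<'E'
from station import ctrl
import cv2,numpy as np
for n in("scene","top"):
    d=ctrl.get_image(n); cv2.imwrite(f"pics/{n}0.png",d["pixels"][:,:,::-1]); np.savez(f"{n}0.npz",**d)
    print(n,d["mtx"],d["k1"],d["eye"],d["orientation"])
print(ctrl.sense())
E
```

```text
pics
scene [[483.37359027   0.         313.86160583]
 [  0.         483.37359027 197.23485072]
 [  0.           0.           1.        ]] -0.11332063044712364 [ 1.3925014  -1.19330795  1.3045944 ] [[ 0.8303712  -0.34382123  0.43848676]
 [ 0.55696893  0.53532516 -0.63499022]
 [-0.01640987  0.77150109  0.63601634]]
top [[379.67348946   0.         319.86160894]
 [  0.         379.67348946 201.40809938]
 [  0.           0.           1.        ]] -0.019358101447995144 [ 0.44432624 -0.00906322  1.26487078] [[-0.02638198  0.99444816 -0.10186681]
 [-0.99962584 -0.02698024 -0.00449943]
 [-0.00722284  0.10171     0.99478787]]
{'time': 0.1, 'qpos': array([-77.6232956 ,  36.05205792,   2.20334704,  86.98978368,
        -1.54824339,  57.0839002 ,  -1.14582155]), 'dq': array([ 0.00546499, -0.06092548,  0.05830407, -0.19704226,  0.05525398,
        0.00174945,  0.00248299]), 'effort': array([ 2.13129359e-03, -5.64528787e+01,  1.23037554e+00, -1.93971509e+01,
        1.13228126e-02,  5.50655939e-03, -1.48497935e-05]), 'tcp_pos': array([0.18066097, 0.62411616, 0.40390134]), 'eef_rot': array([[-9.60547227e-01,  2.78116541e-01, -4.63190307e-04],
       [ 2.78116927e-01,  9.60545875e-01, -1.61137991e-03],
       [-3.23586995e-06, -1.67662757e-03, -9.99998594e-01]]), 'ft_force': array([-0.12757976,  0.61360002, -0.66537268]), 'ft_torque': array([0.02883945, 0.01406259, 0.02232927]), 'grip_force': 0.0, 'grip_width': 0.08557874905630503}
```

View pics/scene0.png

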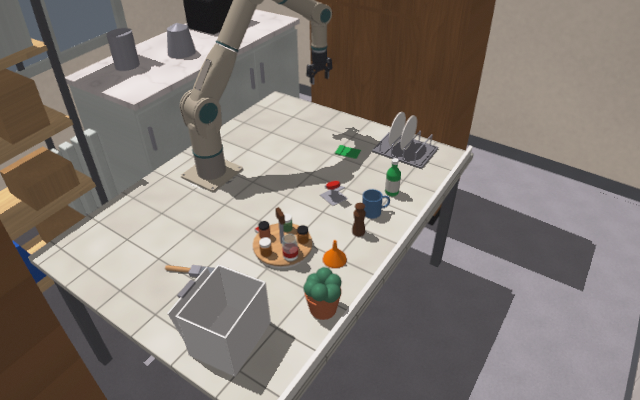

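View pics/top0.png

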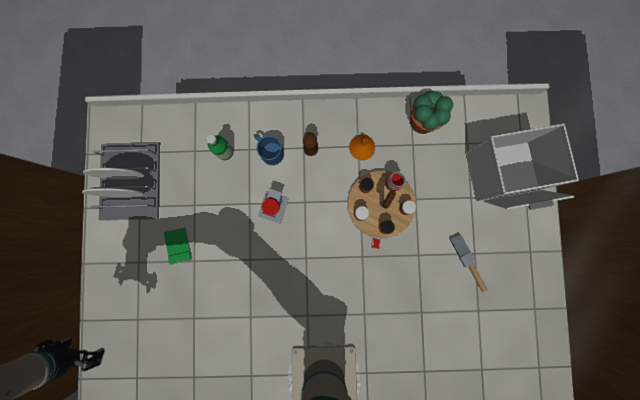

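The top view shows the lid at (271,207), turntable about (381,203), jar mouth about (397,181), handle about (389,198) and pointer (376,243). In the scene view the lid is at (333,185), carousel (282,243). I'll measure these next and make enlarged crops.

```bash
cat > h.py <<'E'
import numpy as np,cv2
from station import ctrl
def ray(d,px):
    K=d["mtx"]; p=np.array(px,float).reshape(-1,1,2)
    u=cv2.undistortPoints(p,K,np.array([float(d["k1"]),0,0,0,0])).reshape(-1,2)
    r=np.c_[u[:,0],-u[:,1],-np.ones(len(u))]@np.array(d["orientation"]).T
    return np.array(d["eye"]),r
def onz(d,px,z):
    e,r=ray(d,px); return e+r*((z-e[2])/r[:,2])[:,None]
def proj(d,P):
    c=(np.atleast_2d(P)-d["eye"])@np.array(d["orientation"])
    q=np.c_[c[:,0],-c[:,1],-c[:,2]]
    return cv2.projectPoints(q,np.zeros(3),np.zeros(3),d["mtx"],np.array([float(d["k1"]),0,0,0,0]))[0].reshape(-1,2)
def tri(d1,p1,d2,p2):
    A=np.zeros((3,3));b=np.zeros(3)
    for d,p in((d1,p1),(d2,p2)):
        e,r=ray(d,[p]);r=r[0]/np.linalg.norm(r[0]);M=np.eye(3)-np.outer(r,r);A+=M;b+=M@e
    return np.linalg.solve(A,b)
def shot(n): return ctrl.get_image(n)
def red(d):
    h=cv2.cvtColor(d["pixels"],cv2.COLOR_RGB2HSV)
    return (((h[...,0]<6)|(h[...,0]>174))&(h[...,1]>150)&(h[...,2]>70)).astype(np.uint8)
def blobs(m,mn=6):
    n,l,s,c=cv2.connectedComponentsWithStats(m); return [(s[i].tolist(),c[i].round(2).tolist()) for i in range(1,n) if s[i,4]>=mn]
E
python3 - <<'E'
from h import *
D={n:dict(np.load(n+"0.npz")) for n in("scene","top")}
for n in D:
    print(n,*blobs(red(D[n])),sep="\n")
a=cv2.resize(D["top"]["pixels"][160:255,250:425],None,fx=4.5,fy=4.5,interpolation=cv2.INTER_CUBIC)[:,:,::-1]
b=cv2.resize(D["scene"]["pixels"][170:275,240:350],None,fx=5,fy=5,interpolation=cv2.INTER_CUBIC)[:,:,::-1]
cv2.imwrite("pics/ct.png",a);cv2.imwrite("pics/cs.png",b)
# turntable: wood colour in top
h=cv2.cvtColor(D["top"]["pixels"],cv2.COLOR_RGB2HSV)
m=((h[...,0]>8)&(h[...,0]<22)&(h[...,1]>80)&(h[...,2]>110)).astype(np.uint8)
m[:, :340]=0;m[:,425:]=0;m[:160]=0;m[250:]=0
c=max(cv2.findContours(cv2.morphologyEx(m,cv2.MORPH_CLOSE,np.ones((3,3))),0,1)[0],key=cv2.contourArea)
hull=cv2.convexHull(c).reshape(-1,2)
P=onz(D["top"],hull,0.027); print("circle",cv2.minEnclosingCircle(P[:,:2].astype(np.float32)),cv2.fitEllipse(P[:,:2].astype(np.float32)))
E
```

```text
scene
([327, 181, 13, 8, 83], [332.87, 184.45])
([256, 227, 3, 3, 7], [257.29, 228.0])
([283, 251, 15, 7, 51], [290.16, 254.43])
top
([392, 174, 10, 8, 59], [396.05, 177.29])
([387, 187, 10, 5, 12], [391.42, 189.08])
([262, 198, 18, 18, 239], [270.13, 206.39])
([373, 239, 7, 9, 50], [375.94, 243.1])
circle ((0.5583759546279907, -0.20402207970619202), 0.11126957088708878) ((0.5580959916114807, -0.20391374826431274), (0.220060333609581, 0.22131982445716858), 162.02841186523438)
```

View pics/ct.png

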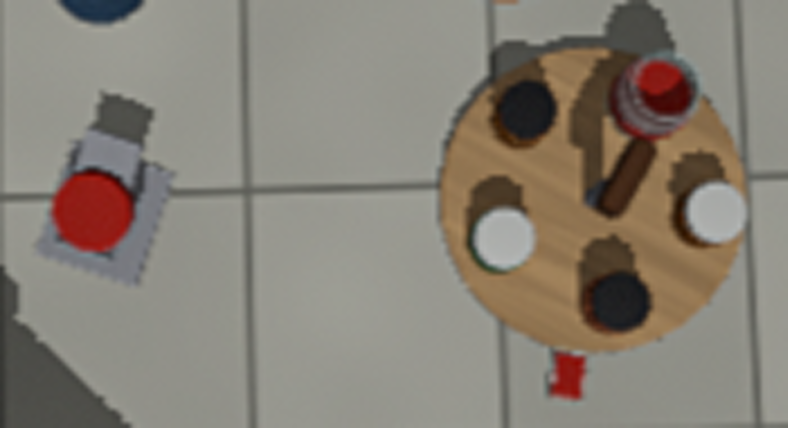

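View pics/cs.png

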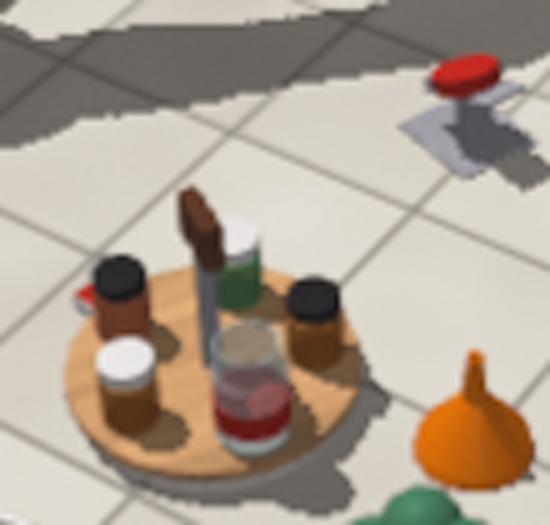

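The top crop shows the lid on the dish, with the bare high end of the plate beyond it, up-image. Jar lids are at crop (526,108), (501,238), (618,300), (715,211), and the jar mouth is near (656,92). The handle runs from (605,210) to (645,145). The scene crop agrees: the lid tilts away from the camera, so the high side is towards world +x.

Run:
```python
from h import *
D={n:dict(np.load(n+"0.npz")) for n in("scene","top")}
T,S=D["top"],D["scene"]
C=np.array([.558,-.204])
f=lambda x,y:(250+(x+.5)/4.5-.5,160+(y+.5)/4.5-.5)
q=[f(526,108),f(501,238),f(618,300),f(715,211)]
L=onz(T,q,.087)[:,:2]; print("lids",L.round(4))
# circle-constrained fit: order around: angles should be th+180+72k
from scipy.optimize import least_squares
ang=np.degrees(np.arctan2(*(L-C).T[::-1]));print("ang",ang.round(1),np.hypot(*(L-C).T))
def r(p):
    a=p[2]+np.radians([72,144,216,288]); return np.r_[(p[:2]+.078*np.c_[np.cos(a),np.sin(a)]-L).ravel()]
s=least_squares(r,[*C,np.radians(ang[0]-72)]); print("fit",s.x[:2],np.degrees(s.x[2]),np.abs(s.fun).max())
print("mouth?",onz(T,[f(656,88)],.117), "pred",s.x[:2]+.078*np.array([np.cos(s.x[2]),np.sin(s.x[2])]))
print("handle top ends",onz(T,[f(645,147),f(607,210)],.182))
P=onz(T,[(375.94,243.1)],.014)[0];print("pointer",P,np.degrees(np.arctan2(*(P[:2]-s.x[:2])[::-1])),np.hypot(*(P[:2]-s.x[:2])))
print("lid tri",tri(T,(270.13,206.39),S,(332.87,184.45)),[onz(T,[(270.13,206.39)],z)[0].round(4) for z in(.06,.07,.08)])
h=cv2.cvtColor(T["pixels"],cv2.COLOR_RGB2HSV)
# foot plate corners in crop: left(37,250) bottom(138,284) right(175,172)
F=onz(T,[f(37,250),f(138,284),f(175,172)],.004);print("foot",F.round(4),np.diff(F[:,:2],axis=0),np.hypot(*np.diff(F[:,:2],axis=0).T),"ctr",(F[0]+F[2])/2)
print("plate edge dir",np.diff(onz(T,[f(134,180),f(142,152)],.07),axis=0))
```

```text
lids [[ 0.617  -0.1512]
 [ 0.5268 -0.1304]
 [ 0.4819 -0.2093]
 [ 0.5415 -0.2791]]
ang [  41.8  113.  -176.  -102.4] [0.07914812 0.07988013 0.07624834 0.07687797]
fit [ 0.55861112 -0.20244379] -30.59038180159177 0.0009783678779654026
mouth? [[ 0.62390084 -0.23637507  0.117     ]] pred [ 0.62575567 -0.24213775]
handle top ends [[ 0.57587136 -0.21469749  0.182     ]
 [ 0.53619475 -0.18868778  0.182     ]]
pointer [ 0.43028465 -0.18330929  0.014     ] 171.51922410873232 0.12974518741990357
lid tri [0.55674045 0.15567687 0.06473633] [array([0.556 , 0.1554, 0.06  ]), array([0.5551, 0.154 , 0.07  ]), array([0.5542, 0.1527, 0.08  ])]
foot [[0.533  0.2044 0.004 ]
 [0.5058 0.13   0.004 ]
 [0.5883 0.1012 0.004 ]] [[-0.02713927 -0.07445016]
 [ 0.0824538  -0.02883709]] [0.07924245 0.08735106] ctr [0.56063934 0.15280391 0.004     ]
plate edge dir [[ 0.01970402 -0.00595398  0.        ]]
```

```bash
cat >> h.py <<'E'
from scipy.spatial.transform import Rotation as Ro
def Rt(z,y):
    z=np.array(z)/np.linalg.norm(z); y=np.array(y)-z*np.dot(y,z); y/=np.linalg.norm(y); return np.c_[np.cross(y,z),y,z]
def rows(p,R):
    s=ctrl.sense(); print("t",s["time"],"shift",((p-s["tcp_pos"])/.3).round(4),"turn",(Ro.from_matrix(R@s["eef_rot"].T).as_rotvec(degrees=True)/45).round(4))
E
python3 -m pendant '[[[0.567,-0.9,0],[0,0,0],0],[[0.567,-0.9,0],[0,0,0],0],[[0.567,-0.9,0],[0,0,0],0],[[0.567,-0.9,0],[0,0,0],0],[[0.567,-0.9,0],[0,0,0],0],[[0.567,-0.9,0],[0,0,0],0],[[0.567,-0.9,0],[0,0,0],0]]' 25
python3 - <<'E'
from h import *
n=np.array([-.353,.126,.927]); R=Rt(-n,[.337,.9415,0]); c=np.array([.5581,.1532,.0624])
print(R)
rows(c+.252*n,R)
E
```

```text
time: 0.98
tcp_pos: [0.3509, 0.3543, 0.4047]
eef_rot: [[-0.96, 0.279, -0.0], [0.279, 0.96, 0.0], [0.0, 0.0, -1.0]]
ft_force: [-0.4, 0.3, 0.5]
grip_width: 0.0851
grip_force: 0.0
[[-8.72855546e-01  3.36884275e-01  3.53032834e-01]
 [ 3.12429441e-01  9.41546011e-01 -1.26011720e-01]
 [-3.74848023e-01  3.07822618e-04 -9.27086223e-01]]
t 0.975 shift [ 0.394  -0.5645 -0.3622] turn [-0.1509 -0.466  -0.0763]
```

```bash
python3 -m pendant '[[[0.394,-0.565,0],[0,0,0],0],[[0.394,-0.565,0],[-0.151,-0.466,-0.076],0],[[0.394,-0.565,0],[-0.151,-0.466,-0.076],0],[[0.394,-0.565,0],[-0.151,-0.466,-0.076],0],[[0.394,-0.565,-0.362],[-0.151,-0.466,-0.076],0],[[0.394,-0.565,-0.362],[-0.151,-0.466,-0.076],0],[[0.394,-0.565,-0.362],[-0.151,-0.466,-0.076],0],[[0.394,-0.565,-0.362],[-0.151,-0.466,-0.076],0]]'
python3 - <<'E'
from h import *
n=np.array([-.353,.126,.927]); R=Rt(-n,[.337,.9415,0]); c=np.array([.5581,.1532,.0624])
rows(c+.152*n,R)
d=shot("scene"); cv2.imwrite("pics/s1.png",cv2.resize(d["pixels"][90:220,270:410],None,fx=4.5,fy=4.5,interpolation=cv2.INTER_CUBIC)[:,:,::-1])
E
```

```text
time: 1.98
tcp_pos: [0.4683, 0.1867, 0.2946]
eef_rot: [[-0.876, 0.332, 0.35], [0.308, 0.943, -0.125], [-0.372, -0.002, -0.928]]
ft_force: [0.2, -0.9, 1.0]
grip_width: 0.0856
grip_force: 0.0
t 1.975 shift [ 0.1204 -0.048  -0.3042] turn [ 0.0013 -0.0045 -0.0066]
```

View pics/s1.png

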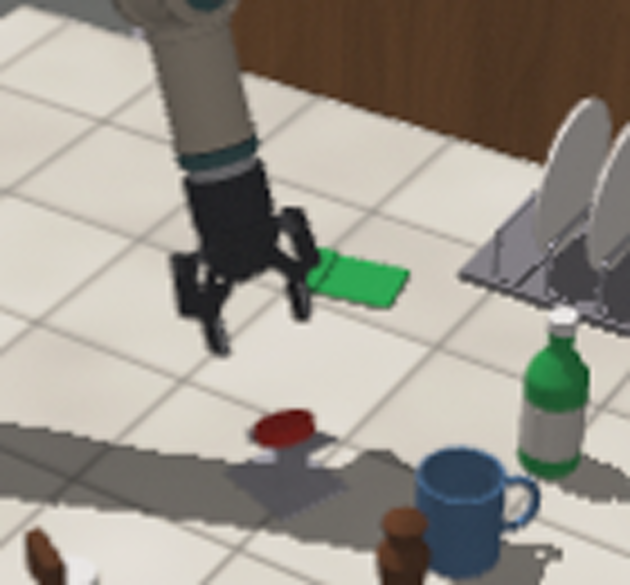

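The fingers (215,350) and (300,315) straddle the lid (285,430), well aligned. I'll descend along the lid's normal.

```bash
python3 -m pendant '[[[0.06,-0.021,-0.155],[0,0,0],0],[[0.09,-0.032,-0.23],[0,0,0],0],[[0.118,-0.042,-0.309],[0,0,0],0],[[0.118,-0.042,-0.309],[0,0,0],0],[[0.118,-0.042,-0.309],[0,0,0],0],[[0.118,-0.042,-0.309],[0,0,0],0]]' 25
python3 -m pendant '[[[0,0,0],[0,0,0],0.4],[[0,0,0],[0,0,0],1],[[0,0,0],[0,0,0],1],[[0,0,0],[0,0,0],1],[[0,0,0],[0,0,0],1],[[0,0,0],[0,0,0],1],[[0,0,0],[0,0,0],1],[[0,0,0],[0,0,0],1]]' 25
python3 - <<'E'
from h import *
n=np.array([-.353,.126,.927]);c=np.array([.5581,.1532,.0624])
print(ctrl.sense()["tcp_pos"]-c-.152*n)
E
```

```text
time: 2.78
tcp_pos: [0.5044, 0.173, 0.205]
eef_rot: [[-0.873, 0.335, 0.355], [0.311, 0.942, -0.125], [-0.377, 0.001, -0.926]]
ft_force: [0.1, 0.4, -0.7]
grip_width: 0.0859
grip_force: 0.0
time: 3.78
tcp_pos: [0.5043, 0.1726, 0.2045]
eef_rot: [[-0.873, 0.335, 0.355], [0.311, 0.942, -0.126], [-0.376, 0.001, -0.927]]
ft_force: [-3.2, 1.7, 8.4]
grip_width: 0.0577
grip_force: 24.8
[-0.00010738  0.00028738  0.00119509]
```

Lid is held (57.7 mm, 24.8 N). Lift along the normal, then up. Meanwhile I'll refine the jar position from the start pictures.

```bash
python3 -m pendant '[[[-0.02,0.007,0.05],[0,0,0],1],[[-0.07,0.025,0.185],[0,0,0],1],[[-0.07,0.025,0.4],[0,0,0],1],[[-0.07,0.025,0.6],[0,0,0],1],[[-0.07,0.025,0.6],[0,0,0],1],[[-0.07,0.025,0.6],[0,0,0],1]]' 25
python3 - <<'E'
from h import *
from scipy.optimize import least_squares
D={n:dict(np.load(n+"0.npz")) for n in("scene","top")}
f=lambda x,y:(250+(x+.5)/4.5-.5,160+(y+.5)/4.5-.5)
g=lambda x,y:(240+(x+.5)/5-.5,170+(y+.5)/5-.5)
# cap blobs
seeds={"top":[("b",f(526,108)),("w",f(501,238)),("b",f(618,300)),("w",f(715,211))],"scene":[("b",g(313,297)),("w",g(237,240)),("b",g(120,277)),("w",g(127,360))]}
obs=[]
for n,d in D.items():
    h=cv2.cvtColor(d["pixels"],cv2.COLOR_RGB2HSV)
    for k,(c,p) in enumerate(seeds[n]):
        m=((h[...,2]<75) if c=="b" else ((h[...,1]<45)&(h[...,2]>150))).astype(np.uint8)
        w=np.zeros_like(m);cv2.circle(w,tuple(int(round(v)) for v in p),9,1,-1);m&=w
        _,l,s,ce=cv2.connectedComponentsWithStats(m); i=l[int(round(p[1])),int(round(p[0]))]
        print(n,k,np.round(p,1),s[i] if i else None,ce[i].round(2)); 
        if n=="top" : print("   ",onz(d,[ce[i]],.087)[0].round(4),onz(d,[p],.087)[0].round(4))
        else: print("   ",onz(d,[ce[i]],.080)[0].round(4),onz(d,[p],.08)[0].round(4))
rows(np.array([.5,0,.42]),Rt([0,0,-1],[np.cos(np.radians(58)),np.sin(np.radians(58)),0]))
E
```

```text
time: 4.53
tcp_pos: [0.4835, 0.1796, 0.385]
eef_rot: [[-0.872, 0.337, 0.356], [0.312, 0.942, -0.125], [-0.377, 0.002, -0.926]]
ft_force: [-0.4, -0.4, -1.0]
grip_width: 0.0578
grip_force: 27.0
scene 0 [302.2 229. ] [297 226  11   9  79] [302.29 229.9 ]
    [ 0.6178 -0.1509  0.08  ] [ 0.6147 -0.1471  0.08  ]
scene 1 [287.  217.6] [282 209  15  15 130] [289.42 215.41]
    [ 0.5305 -0.1116  0.08  ] [ 0.5301 -0.1268  0.08  ]
scene 2 [263.6 225. ] [259 221  10  10  81] [263.52 225.62]
    [ 0.4828 -0.2106  0.08  ] [ 0.481  -0.2078  0.08  ]
scene 3 [265.  241.6] [259 237  12   9  84] [264.6  241.13]
    [ 0.5373 -0.2732  0.08  ] [ 0.54   -0.2743  0.08  ]
top 0 [366.5 183.6] [359 177  15  15 158] [366.06 184.09]
    [ 0.6155 -0.1498  0.087 ] [ 0.617  -0.1512  0.087 ]
top 1 [360.9 212.5] [356 207  13  13 131] [361.93 212.6 ]
    [ 0.5264 -0.1335  0.087 ] [ 0.5268 -0.1304  0.087 ]
top 2 [386.9 226.3] [379 220  16  14 169] [386.3  226.21]
    [ 0.4822 -0.2073  0.087 ] [ 0.4819 -0.2093  0.087 ]
top 3 [408.5 206.5] [403 201  13  13 132] [409.08 206.77]
    [ 0.5406 -0.2808  0.087 ] [ 0.5415 -0.2791  0.087 ]
t 4.525 shift [ 0.0549 -0.5985  0.1167] turn [ 0.2128  0.4452 -0.2702]
```

```bash
python3 -m pendant '[[[0.1,-0.1,0.1],[0.213,0.445,-0.27],1],[[0.2,-0.3,0.1],[0.213,0.445,-0.27],1],[[0.24,-0.9,0.1],[0.213,0.445,-0.27],1],[[0.24,-0.9,0.1],[0.213,0.445,-0.27],1],[[0.24,-0.9,0.1],[0.213,0.445,-0.27],1],[[0.24,-0.9,0.1],[0.213,0.445,-0.27],1],[[0.24,-0.9,0.1],[0.213,0.445,-0.27],1],[[0.24,-0.9,0.1],[0.213,0.445,-0.27],1]]' 25
python3 - <<'E'
from h import *
rows(np.array([.625,-.242,.325]),Rt([0,0,-1],[np.cos(np.radians(58)),np.sin(np.radians(58)),0]))
E
```

```text
time: 5.52
tcp_pos: [0.5553, -0.0882, 0.4128]
eef_rot: [[-0.851, 0.526, -0.004], [0.526, 0.851, 0.001], [0.004, -0.002, -1.0]]
ft_force: [-0.4, 1.2, 0.6]
grip_width: 0.0581
grip_force: 27.0
t 5.525 shift [ 0.2322 -0.5126 -0.2927] turn [-0.0007 -0.0049 -0.0064]
```

```bash
python3 -m pendant '[[[0.23,-0.51,0],[0,-0.005,-0.006],1],[[0.23,-0.51,0],[0,-0.005,-0.006],1],[[0.23,-0.51,0],[0,-0.005,-0.006],1],[[0.23,-0.51,0],[0,-0.005,-0.006],1],[[0.23,-0.51,-0.2],[0,-0.005,-0.006],1],[[0.23,-0.51,-0.29],[0,-0.005,-0.006],1],[[0.23,-0.51,-0.29],[0,-0.005,-0.006],1],[[0.23,-0.51,-0.29],[0,-0.005,-0.006],1]]' 25
python3 - <<'E'
from h import *
D={}
for n in("scene","top"):
    d=D[n]=shot(n); np.savez(n+"1.npz",**d); print(n,blobs(red(d)))
a=cv2.resize(D["top"]["pixels"][160:250,340:430],None,fx=4.4,fy=4.4,interpolation=cv2.INTER_CUBIC)[:,:,::-1]
b=cv2.resize(D["scene"]["pixels"][185:275,240:330],None,fx=4.4,fy=4.4,interpolation=cv2.INTER_CUBIC)[:,:,::-1]
cv2.imwrite("pics/c2.png",np.hstack([a,b]))
s=ctrl.sense();print(s["tcp_pos"],s["eef_rot"])
E
```

```text
time: 6.52
tcp_pos: [0.6254, -0.2418, 0.328]
eef_rot: [[-0.848, 0.531, 0.004], [0.531, 0.848, -0.0], [-0.003, 0.002, -1.0]]
ft_force: [0.8, -0.5, -0.1]
grip_width: 0.0578
grip_force: 27.0
scene [([282, 219, 15, 13, 167], [289.2, 225.1]), ([256, 227, 3, 3, 7], [257.29, 228.0]), ([283, 251, 15, 7, 50], [290.06, 254.48])]
top [([392, 173, 16, 13, 96], [397.98, 179.56]), ([373, 239, 7, 9, 52], [375.83, 243.02])]
[ 0.62526532 -0.24256518  0.32846342] [[-0.84697319  0.53161675  0.00447676]
 [ 0.53161723  0.8469839  -0.00118177]
 [-0.00442     0.001379   -0.99998928]]
```

View pics/c2.png

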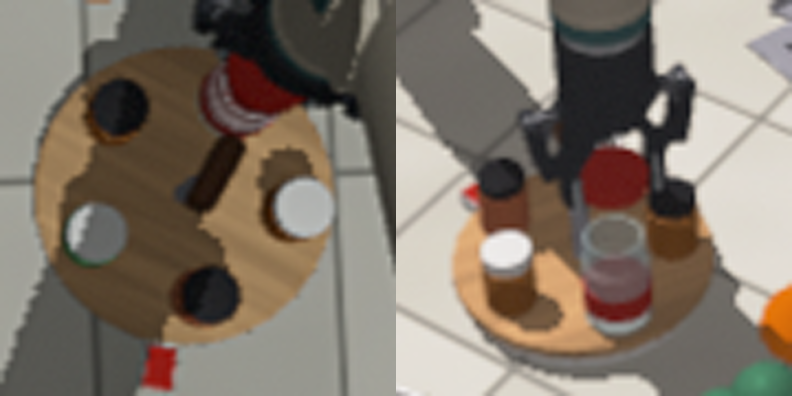

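The lid hangs over the jar: in the scene view both centres are near column 290, and the jar's rim is near (289.3,238.5). For a finer check I'll project the expected rim circle onto the start pictures.

Run:
```python
from h import *
T,S,S1=[dict(np.load(f)) for f in("top0.npz","scene0.npz","scene1.npz")]
M=np.array([.6255,-.242,.117])
t=np.linspace(0,2*np.pi,60)
def ring(c,r): return np.c_[c[0]+r*np.cos(t),c[1]+r*np.sin(t),0*t+c[2]]
def crop(d,x0,y0,w,h,k,rings):
    a=cv2.resize(d["pixels"][y0:y0+h,x0:x0+w],None,fx=k,fy=k,interpolation=cv2.INTER_CUBIC)[:,:,::-1].copy()
    for r,col in rings:
        q=(proj(d,r)-[x0,y0]+.5)*k
        for p in q: cv2.circle(a,tuple(int(v) for v in p),1,col,-1)
    return a
g,y=(0,255,0),(0,255,255)
lid=np.array([.6253,-.2426,.3285-.1535])
A=crop(T,380,165,33,33,12,[(ring(M,.0245),g),(ring([M[0],M[1],.03],.0285),y)])
B=crop(S1,273,215,33,50,12,[(ring(M,.0245),g),(ring([M[0],M[1],.029],.0285),y),(ring(lid+[0,0,.008],.029),(255,255,0)),(ring(lid-[0,0,.008],.029),(255,255,0))])
A=np.vstack([A,np.zeros((600-396,396,3),np.uint8)])
cv2.imwrite("pics/ov.png",np.hstack([A,B]))
r=red(S1); ys,xs=np.nonzero(r[215:236,275:305])
print("lid proj",proj(S1,lid), "band cols", [ (np.nonzero(red(S1)[k])[0][[0,-1]]) for k in (252,253,254,255,256)])
```

```text
lid proj [[287.93874165 225.99859241]] band cols [array([283, 297]), array([283, 297]), array([284, 296]), array([284, 295]), array([286, 294])]
```

View pics/ov.png

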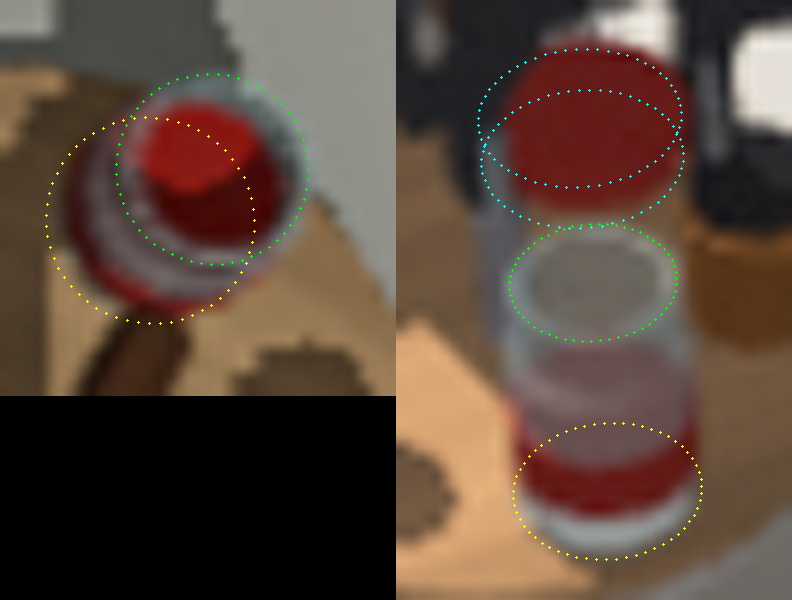

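The projected rim (green) matches the jar mouth in both views. The held lid appears about 0.7–1 px right of its predicted place in the scene view. I'll lower it to just above the rim and compare edges there.

```bash
python3 -m pendant '[[[0,0,-0.08],[0,0,0],1],[[0,0,-0.12],[0,0,0],1],[[0,0,-0.14],[0,0,0],1],[[0,0,-0.14],[0,0,0],1]]' 25
python3 - <<'E'
from h import *
d=shot("scene"); np.savez("scene2.npz",**d)
s=ctrl.sense();p=s["tcp_pos"];R=s["eef_rot"];lid=p+.1535*R[:,2];print("lid by robot",lid.round(4),R[:,2].round(4))
t=np.linspace(0,2*np.pi,90)
def ring(c,r): return np.c_[c[0]+r*np.cos(t),c[1]+r*np.sin(t),0*t+c[2]]
x0,y0,k=270,215,14
a=cv2.resize(d["pixels"][y0:y0+42,x0:x0+42],None,fx=k,fy=k,interpolation=cv2.INTER_CUBIC)[:,:,::-1].copy()
a=np.clip(a.astype(float)*1.5,0,255).astype(np.uint8)
for r,c in((ring(lid+[0,0,.008],.029),(255,255,0)),(ring(lid-[0,0,.008],.029),(255,255,0)),(ring([.6255,-.242,.029],.0285),(0,255,255))):
    for q in (proj(d,r)-[x0,y0]+.5)*k: cv2.circle(a,tuple(int(v) for v in q),1,c,-1)
for i in range(0,42,5): cv2.putText(a,str(x0+i),(i*k,10),0,.35,(255,255,255)); cv2.putText(a,str(y0+i),(0,i*k+10),0,.35,(255,255,255))
cv2.imwrite("pics/ov2.png",a)
E
```

```text
time: 7.12
tcp_pos: [0.6245, -0.2432, 0.2845]
eef_rot: [[-0.846, 0.532, 0.001], [0.532, 0.846, -0.0], [-0.001, 0.0, -1.0]]
ft_force: [0.0, 0.6, -1.0]
grip_width: 0.0577
grip_force: 27.0
lid by robot [ 0.625  -0.2433  0.1314] [ 2.e-03 -4.e-04 -1.e+00]
```

View pics/ov2.png

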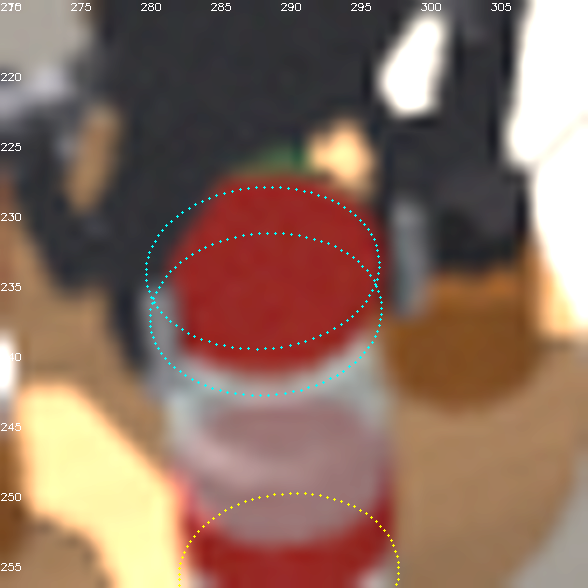

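Scene view: the lid spans about columns 281.5–297 and rows 227–241. That is about 0.6 px right of and 1.3 px above its predicted place, so it may sit off-centre between the pads (towards the handle). I'll check numerically with the top camera.

Run:
```python
from h import *
d=shot("top"); np.savez("top2.npz",**d)
s=ctrl.sense();p=s["tcp_pos"];R=s["eef_rot"];lid=p+.1535*R[:,2];print(lid)
im=d["pixels"].astype(np.float32)
for off in(-.012,-.006,0,.006,.012):
    r=np.arange(14,44,2)/1000.
    P=lid+[0,0,.006]+np.outer(r,R[:,0])*[1,1,0]+off*R[:,1]*[1,1,0]
    q=proj(d,P).astype(np.float32)
    v=cv2.remap(im,q[:,0].copy(),q[:,1].copy(),cv2.INTER_LINEAR).reshape(-1,3)
    print(off,[(int(a*1000),int(x[0]),int(x[1])) for a,x in zip(r,v)])
x0,y0,k=380,162,18
a=cv2.resize(im[y0:y0+33,x0:x0+33],None,fx=k,fy=k,interpolation=cv2.INTER_CUBIC)[:,:,::-1]
a=np.clip(a*1.4,0,255).astype(np.uint8).copy()
t=np.linspace(0,2*np.pi,90)
for z,c in((.008,(255,255,0)),(-.008,(0,255,0))):
    r=np.c_[.029*np.cos(t),.029*np.sin(t),0*t+z]+lid
    for u in (proj(d,r)-[x0,y0]+.5)*k: cv2.circle(a,tuple(int(w) for w in u),1,c,-1)
cv2.imwrite("pics/ov3.png",a)
```

```text
[ 0.62507827 -0.24336896  0.13157741]
-0.012 [(14, 75, 15), (16, 80, 13), (18, 80, 14), (20, 79, 14), (22, 79, 12), (24, 78, 12), (26, 78, 15), (28, 73, 29), (30, 74, 45), (32, 88, 67), (34, 100, 78), (36, 104, 70), (38, 122, 90), (40, 150, 120), (42, 134, 104)]
-0.006 [(14, 76, 14), (16, 80, 15), (18, 78, 13), (20, 78, 11), (22, 78, 12), (24, 79, 13), (26, 78, 11), (28, 74, 16), (30, 73, 29), (32, 85, 58), (34, 96, 78), (36, 93, 77), (38, 81, 56), (40, 66, 28), (42, 60, 28)]
0 [(14, 78, 11), (16, 78, 12), (18, 77, 12), (20, 77, 12), (22, 78, 13), (24, 78, 12), (26, 77, 10), (28, 73, 11), (30, 69, 17), (32, 76, 45), (34, 94, 75), (36, 112, 100), (38, 103, 88), (40, 86, 61), (42, 65, 33)]
0.006 [(14, 79, 14), (16, 78, 15), (18, 78, 16), (20, 78, 16), (22, 77, 13), (24, 77, 12), (26, 78, 15), (28, 72, 12), (30, 68, 21), (32, 74, 47), (34, 92, 75), (36, 105, 94), (38, 95, 81), (40, 79, 55), (42, 70, 34)]
0.012 [(14, 77, 13), (16, 77, 12), (18, 77, 12), (20, 77, 12), (22, 77, 13), (24, 75, 11), (26, 71, 11), (28, 69, 23), (30, 76, 47), (32, 93, 76), (34, 105, 94), (36, 98, 85), (38, 87, 69), (40, 76, 52), (42, 67, 36)]
```

View pics/ov3.png

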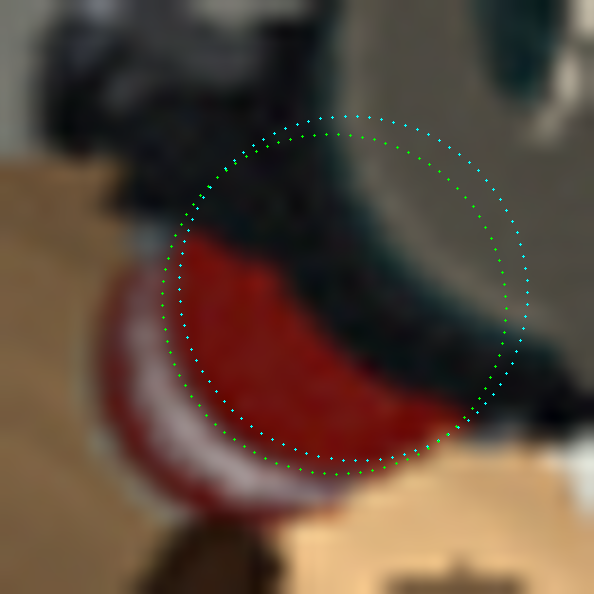

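In the top view the lid's handle-side edge lies within about 1 mm of its predicted ring (crop (190,400) to (350,465)). So the sideways correction is only about +1 mm in x and +0.5 mm in y. Now I'll lower it by feel.

```bash
python3 -m pendant '[[[0.003,0.002,0],[0,0,0],1],[[0.003,0.002,-0.015],[0,0,0],1],[[0.003,0.002,-0.03],[0,0,0],1],[[0.003,0.002,-0.04],[0,0,0],1],[[0.003,0.002,-0.04],[0,0,0],1]]' 25
python3 -m pendant '[[[0,0,-0.008],[0,0,0],1],[[0,0,-0.016],[0,0,0],1],[[0,0,-0.016],[0,0,0],1]]' 25
```

```text
time: 7.85
tcp_pos: [0.6256, -0.2434, 0.2727]
eef_rot: [[-0.846, 0.533, 0.003], [0.533, 0.846, -0.002], [-0.003, -0.0, -1.0]]
ft_force: [1.1, -2.1, 0.8]
grip_width: 0.0579
grip_force: 27.6
time: 8.22
tcp_pos: [0.626, -0.2436, 0.2678]
eef_rot: [[-0.846, 0.533, 0.004], [0.533, 0.846, -0.002], [-0.004, 0.0, -1.0]]
ft_force: [2.2, -4.7, 1.2]
grip_width: 0.058
grip_force: 27.6
```

```bash
python3 -m pendant '[[[0.001,-0.003,0],[0,0,0],1],[[0.001,-0.003,-0.01],[0,0,0],1],[[0.001,-0.003,-0.01],[0,0,0],1]]' 25
python3 -m pendant '[[[0,-0.001,-0.008],[0,0,0],1],[[0,-0.001,-0.012],[0,0,0],1],[[0,-0.001,-0.012],[0,0,0],1]]' 25
```

```text
time: 8.6
tcp_pos: [0.6262, -0.244, 0.2649]
eef_rot: [[-0.846, 0.533, 0.003], [0.533, 0.846, -0.001], [-0.003, 0.001, -1.0]]
ft_force: [3.5, -4.1, 1.5]
grip_width: 0.0578
grip_force: 27.7
time: 8.98
tcp_pos: [0.6263, -0.244, 0.2634]
eef_rot: [[-0.846, 0.532, 0.004], [0.532, 0.846, -0.002], [-0.004, 0.001, -1.0]]
ft_force: [-1.0, -2.0, 15.3]
grip_width: 0.0579
grip_force: 28.3
```

Seated: 15 N upward at the expected height. I'll release and retreat upward.

```bash
python3 -m pendant '[[[0,0,0],[0,0,0],0.2],[[0,0,0],[0,0,0],0],[[0,0,0],[0,0,0],0],[[0,0,0],[0,0,0],0],[[0,0,0],[0,0,0],0],[[0,0,0],[0,0,0],0]]' 25
python3 -m pendant '[[[0,0,0.05],[0,0,0],0],[[0,0,0.2],[0,0,0],0],[[0,0,0.4],[0,0,0],0],[[0,0,0.5],[0,0,0],0],[[0,0,0.5],[0,0,0],0]]' 25
python3 - <<'E'
from h import *
D={}
for n in("scene","top"):
    d=D[n]=shot(n); np.savez(n+"3.npz",**d); print(n,blobs(red(d)))
S=D["scene"];print(proj(S,[[.6258,-.2421,.112],[.6258,-.2421,.12]]),proj(D["top"],[[.6258,-.2421,.12]]))
a=cv2.resize(D["top"]["pixels"][160:250,340:430],None,fx=4.4,fy=4.4,interpolation=cv2.INTER_CUBIC)[:,:,::-1]
b=cv2.resize(S["pixels"][200:270,245:315],None,fx=5.66,fy=5.66,interpolation=cv2.INTER_CUBIC)[:,:,::-1]
cv2.imwrite("pics/c4.png",np.hstack([a,cv2.resize(b,(396,396))]))
E
```

```text
time: 9.72
tcp_pos: [0.6256, -0.2438, 0.261]
eef_rot: [[-0.846, 0.532, 0.001], [0.532, 0.846, -0.0], [-0.001, 0.0, -1.0]]
ft_force: [0.2, -0.4, 0.3]
grip_width: 0.0855
grip_force: 0.0
time: 10.35
tcp_pos: [0.6264, -0.2437, 0.4156]
eef_rot: [[-0.846, 0.532, 0.008], [0.532, 0.846, -0.003], [-0.009, 0.002, -1.0]]
ft_force: [0.1, 0.2, -0.5]
grip_width: 0.0855
grip_force: 0.0
scene [([256, 227, 3, 3, 7], [257.29, 228.0]), ([282, 232, 16, 14, 174], [289.34, 238.83]), ([283, 251, 15, 7, 49], [290.1, 254.43])]
top [([389, 170, 18, 18, 250], [397.52, 178.63]), ([373, 239, 7, 9, 49], [376.0, 243.02])]
[[289.05341458 239.09406388]
 [288.93989938 237.4628188 ]] [[397.42312419 178.34320708]]
```

View pics/c4.png

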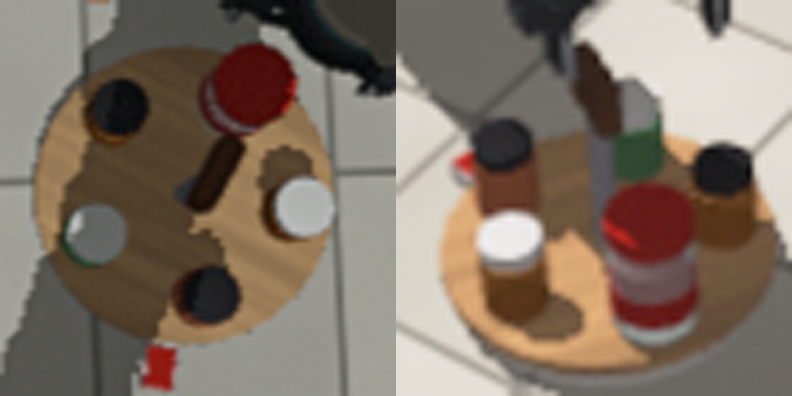

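The lid sits level and home on the jar: top-view centroid (397.5,178.6), scene centroid (289.3,238.8), both as predicted for a seated lid. Next, the handle.

```bash
python3 - <<'E'
from h import *
T=dict(np.load("top3.npz")); L=onz(T,[(397.52,178.63)],.119)[0]; C=np.array([.5586,-.203]); print("lid",L,"ang",np.degrees(np.arctan2(*(L[:2]-C)[::-1])),np.hypot(*(L[:2]-C)))
s=ctrl.sense();print(s["qpos"].round(1)); rows(np.array([.5586,-.203,.316]),s["eef_rot"])
E
python3 -m pendant '[[[-0.15,0.09,0],[0,0,0],0],[[-0.226,0.136,0],[0,0,0],0],[[-0.226,0.136,0],[0,0,0],0],[[-0.226,0.136,-0.15],[0,0,0],0],[[-0.226,0.136,-0.32],[0,0,0],0],[[-0.226,0.136,-0.32],[0,0,0],0],[[-0.226,0.136,-0.32],[0,0,0],0],[[-0.226,0.136,-0.32],[0,0,0],0]]' 25
```

```text
lid [ 0.62506622 -0.24255689  0.119     ] ang -30.758685548711405 0.07734665632372244
[ 32.   39.  -23.6  82.3  16.6  62.1  63.2]
t 10.45 shift [-0.2224  0.136  -0.3183] turn [0. 0. 0.]
time: 11.45
tcp_pos: [0.5589, -0.2032, 0.317]
eef_rot: [[-0.846, 0.532, 0.005], [0.532, 0.846, -0.001], [-0.005, 0.001, -1.0]]
ft_force: [-0.2, -0.0, 0.4]
grip_width: 0.0851
grip_force: 0.0
```

```bash
python3 -m pendant '[[[0,0,0],[0,0,0],0.5],[[0,0,0],[0,0,0],1],[[0,0,0],[0,0,0],1],[[0,0,0],[0,0,0],1],[[0,0,0],[0,0,0],1],[[0,0,0],[0,0,0],1],[[0,0,0],[0,0,0],1],[[0,0,0],[0,0,0],1]]' 60
python3 -m pendant '[[[0,0,0],[0,0,-0.2],1],[[0,0,0],[0,0,-0.4],1],[[0,0,0],[0,0,-0.4],1]]' 60
```

```text
time: 12.45
tcp_pos: [0.5573, -0.2038, 0.3154]
eef_rot: [[-0.846, 0.533, 0.0], [0.533, 0.846, -0.002], [-0.001, -0.001, -1.0]]
ft_force: [-3.3, -1.0, 4.9]
grip_width: 0.0173
grip_force: 59.8
time: 12.82
tcp_pos: [0.5573, -0.2037, 0.3154]
eef_rot: [[-0.641, 0.768, -0.0], [0.768, 0.641, -0.002], [-0.002, -0.002, -1.0]]
ft_force: [-4.2, -2.3, 4.9]
grip_width: 0.0173
grip_force: 60.0
```

```bash
python3 -m pendant '[[[0,0,0],[0,0,-0.13],1],[[0,0,0],[0,0,-0.26],1],[[0,0,0],[0,0,-0.39],1],[[0,0,0],[0,0,-0.52],1],[[0,0,0],[0,0,-0.65],1],[[0,0,0],[0,0,-0.78],1],[[0,0,0],[0,0,-0.9],1],[[0,0,0],[0,0,-0.9],1]]' 60
python3 -m pendant '[[[0,0,0],[0,0,-0.13],1],[[0,0,0],[0,0,-0.26],1],[[0,0,0],[0,0,-0.39],1],[[0,0,0],[0,0,-0.52],1],[[0,0,0],[0,0,-0.65],1],[[0,0,0],[0,0,-0.78],1],[[0,0,0],[0,0,-0.9],1],[[0,0,0],[0,0,-0.9],1]]' 60
python3 - <<'E'
from h import *
for n in("scene","top"):
    d=shot(n); np.savez(n+"4.npz",**d); print(n,blobs(red(d)))
s=ctrl.sense();print(s["qpos"].round(1),np.degrees(np.arctan2(s["eef_rot"][1,1],s["eef_rot"][0,1])))
E
```

```text
time: 13.82
tcp_pos: [0.5572, -0.2038, 0.3154]
eef_rot: [[0.011, 1.0, -0.001], [1.0, -0.011, -0.002], [-0.002, -0.001, -1.0]]
ft_force: [-4.1, -2.5, 6.3]
grip_width: 0.0175
grip_force: 60.0
time: 14.82
tcp_pos: [0.5572, -0.2038, 0.3154]
eef_rot: [[0.658, 0.753, -0.002], [0.753, -0.658, -0.002], [-0.003, 0.0, -1.0]]
ft_force: [-4.2, -1.6, 6.7]
grip_width: 0.0175
grip_force: 60.1
scene [([253, 224, 15, 13, 164], [259.99, 229.62]), ([254, 241, 15, 7, 50], [261.04, 244.7])]
top [([373, 239, 7, 9, 48], [375.96, 243.1])]
[ 13.3  37.8   6.4 101.3  -5.7  41.3 -18.4] -41.073415711928575
```

```bash
python3 -m pendant '[[[0,0,0],[0,0,-0.13],1],[[0,0,0],[0,0,-0.26],1],[[0,0,0],[0,0,-0.39],1],[[0,0,0],[0,0,-0.52],1],[[0,0,0],[0,0,-0.65],1],[[0,0,0],[0,0,-0.78],1],[[0,0,0],[0,0,-0.9],1],[[0,0,0],[0,0,-0.9],1]]' 60
python3 -m pendant '[[[0,0,0],[0,0,-0.12],1],[[0,0,0],[0,0,-0.24],1],[[0,0,0],[0,0,-0.33],1],[[0,0,0],[0,0,-0.375],1],[[0,0,0],[0,0,-0.375],1],[[0,0,0],[0,0,-0.375],1]]' 60
python3 - <<'E'
from h import *
D={}
for n in("scene","top"):
    d=D[n]=shot(n); np.savez(n+"5.npz",**d); print(n,blobs(red(d)))
s=ctrl.sense();print(np.degrees(np.arctan2(s["eef_rot"][1,1],s["eef_rot"][0,1])),s["ft_force"],s["grip_force"])
C=np.array([.5583,-.2033])
for px in[(289.34,238.83),*[c for _,c in blobs(red(D["scene"]),80)]]:
    p=onz(D["scene"],[px],.1145)[0]; print(p.round(4),np.degrees(np.arctan2(*(p[:2]-C)[::-1])),np.hypot(*(p[:2]-C)))
a=np.radians(171.5);print(proj(D["scene"],[[C[0]+.078*np.cos(a),C[1]+.078*np.sin(a),.1145]]))
E
```

```text
time: 15.92
tcp_pos: [0.5572, -0.2037, 0.3154]
eef_rot: [[0.989, 0.146, -0.002], [0.146, -0.989, -0.001], [-0.002, 0.001, -1.0]]
ft_force: [-4.9, -1.8, 6.8]
grip_width: 0.0171
grip_force: 60.1
time: 16.68
tcp_pos: [0.5572, -0.2038, 0.3154]
eef_rot: [[0.989, -0.147, -0.002], [-0.147, -0.989, -0.001], [-0.002, 0.001, -1.0]]
ft_force: [-3.7, -1.6, 6.8]
grip_width: 0.0175
grip_force: 60.2
scene [([259, 210, 15, 13, 134], [265.48, 216.55]), ([256, 227, 19, 7, 60], [265.13, 230.3])]
top []
-98.447763780413 [-3.64797214 -1.22305744  6.88341424] 60.14743387699127
[ 0.6275 -0.2425  0.1145] -29.524145941607067 0.07949668684957588
[ 0.4838 -0.1955  0.1145] 174.03325923713123 0.07491558330819484
[[265.54671136 215.72903152]]
```

The jar is in line: the lid centroid in the scene view is within about 1 px of the target, the grip holds 60 N, and the turntable is still. Handing in.

```bash
python3 -c "
from station import ctrl
print(ctrl.sign_off())"
```

```text
the job is handed in; nothing more can be done
None
```

I put the lid on the red-banded jar and let go, turned the carousel to within about 1 pixel (3 mm) of the pointer line, and handed in at about 17 s with the gripper holding the handle at 60 N; no verdict came back.

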